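# Find the binding cupboard door and flag it

### The job

One door of the little wooden spice cupboard binds: swing both doors gently, fingers hooked loosely round the handle rather than clamped on it, to feel which; leave the free one standing wide open, about square to the front, take the other only as far as you feel it start to bind, never forcing it, and leave it ajar there until both have been tried. Then push the binding door fully shut and stand the gold jigger upright on the cupboard's top above that door as a warning. Leave the drink can and the glass tumbler beside it where they are.

Things in the scene. Friction and masses are not known exactly. Their poses are not given: they have to be found in the camera images.
- cupboard: Low spice cupboard of light wood fixed on the worktop, 150 mm deep (x), 380 mm wide (y), 130 mm high, two doors side by side in front, jars inside; flat top overhangs 8 mm at the sides, 12 mm in front. Origin at the centre of its underside; doors face its own -x, left half is +y, z up. Hinge lines at x = -75 mm, y = +190 mm (left) and -190 mm (right).
- door_left (a joint): Left door seen from the robot: panel 188 mm wide, 10 mm thick, z 20 to 114 mm, hinged at the cupboard's outer left front edge. Joint in rad: 0 = shut, grows as the free edge swings toward the robot and outward, up to 1.75. A free door (left or right) needs under 2 N at its handle over the whole arc and stays where it is left.
- door_right (a joint): Right door, mirror image of the left (hinged at the outer right front edge; same joint values). The door that binds (either, unseen) moves freely for the first 0.3 to 0.55 rad, then resists like a stiff spring, about 0.5 N per mm at the handle and rising all the way; let go, it returns to where the binding began. Over 30 N would be forcing it.
- post_left (a point): Grip point of the left door's handle, on the axis of an upright round brass post, 12 mm thick, 140 mm from the hinge line along the door, its axis 42 mm in front of the door's face. Point 118 mm above the worktop; the post is bare from 87 mm up to a 15 mm ball whose top is at 142 mm; below, two arms join it to the door. Moves with the door; axes as the cupboard's when shut.
- post_right (a point): Grip point of the right door's handle, on the axis of an upright round brass post, 12 mm thick, 140 mm from the hinge line along the door, its axis 42 mm in front of the door's face. Point 118 mm above the worktop; the post is bare from 87 mm up to a 15 mm ball whose top is at 142 mm; below, two arms join it to the door. Moves with the door; axes as the cupboard's when shut.
- hinge_left (a point): Point on the hinge line of the left door, 118 mm above the worktop. Each door carries a thin brass rod on its inner side, 100 mm from its hinge line and 55 mm up, sticking 110 mm into the cupboard; it swings with the door.
- hinge_right (a point): Point on the hinge line of the right door, 118 mm above the worktop.
- top_left (a point): Middle of the left half of the cupboard's top face, above the left door, 130 mm above the worktop.
- top_right (a point): Middle of the right half of the cupboard's top face, above the right door, 130 mm above the worktop.
- jigger: Gold-coloured metal bar jigger shaped like an hourglass, 101 mm high, 47 mm wide at the upper rim, 42 mm at the foot, with a 16 mm waist 44 mm up (about 36 mm wide 80 mm up), standing upright on the worktop at the right. Origin at the centre of its underside, z up.
- drink_can: Dark blue drink can, 53 mm wide, 135 mm high, to the right of the cupboard; leave alone. Origin at the centre of its underside.
- tumbler: Glass tumbler with ice, 73 mm wide, 100 mm high, to the left of the cupboard; leave alone. Origin at the centre of its underside.
Not all that is in view belongs to the job. Leave any pink, purple or turquoise look-alike of the jigger alone.

How it is judged:
On the way, in this order (a step that is already met when the one before it is completed fails the run):
1. both doors have been tried: one stands open more than 1.2 rad while the other is ajar, swung to where it binds (more than 0.22 rad) (((value of joint door_left above 1.2 rad and value of joint door_right above 0.22 rad) or (value of joint door_right above 1.2 rad and value of joint door_left above 0.22 rad))), for 0.2 s.
2. the binding door is shut again (under 0.06 rad), the free one still open more than 1.2 rad (((value of joint door_left above 1.2 rad and value of joint door_right below 0.06 rad) or (value of joint door_right above 1.2 rad and value of joint door_left below 0.06 rad))), for 0.2 s.
At the end, for the whole second after the job is handed in: The free door stands open more than 1.2 rad, the binding door is shut (under 0.06 rad), and the jigger stands upright (within 0.1 rad) and at rest on the cupboard's top, its centre over the half of the binding door (20 to 185 mm from the cupboard's middle to that side) (((value of joint door_left above 1.2 rad and value of joint door_right below 0.06 rad and y of jigger in the frame of cupboard between -0.185 and -0.02 m) or (value of joint door_right above 1.2 rad and value of joint door_left below 0.06 rad and y of jigger in the frame of cupboard between 0.02 and 0.185 m)) and x of jigger in the frame of cupboard between -0.085 and 0.075 m and z of jigger in the frame of cupboard between 0.125 and 0.137 m and angle between jigger's own z axis and vertical below 0.1 rad and linear speed of jigger below 0.02 m/s); the robot touches nothing.
It fails at once if a door is forced or its handle clamped: more than 30 N between the robot and a door (squeezing counts) (contact force between any of the fingers, the arm and door_left above 30 N or contact force between any of the fingers, the arm and door_right above 30 N).
It fails at once if the can or the tumbler is moved more than 20 mm or tipped (distance of any of drink_can, tumbler from where it was at the start of the episode above 0.02 m or angle between any of drink_can, tumbler's own z axis and vertical above 0.3 rad).
It also fails if it takes over 72 s, if anything falls off the work surface, if the arm or the gripper's body presses on something with over 40 N, if the wrist force passes 120 N, or if a joint passes its speed limit or range.

### The arm

A 7-joint arm with a two-finger parallel gripper is mounted at the origin on a cart in front of the work surface, level with it; the furniture and walls round the work are solid. World frame = base frame: x ahead of the robot, y to its left, z up, the work surface at z = 0. Lengths are in m, angles in rad, forces in N, time in s.
With the tool pointing down it reaches from about 0.425 to 0.825 m from the base axis. Payload 3.6 kg.
Tool frame: the origin (TCP) lies midway between the tips of the shut fingers; the grasp point (between the pads) lies arm.grip_depth behind it (arm.grip_depth is the distance from the TCP to the grasp point, in m); z points along the fingers, y is the line along which they close (so a half turn about z gives the same grasp; the last joint's range is limited). The gripper opens to 93 mm and grips with 3 to 60 N. Pads are 15 mm wide; open, the fingers measure 128 mm over their backs; the gripper's body (75 mm by 188 mm) begins 65 mm behind the grasp point.
Start: joints at [-1.204, 0.615, -0.013, 1.423, 0.008, 1.103, -0.04], TCP at [0.249, 0.6, 0.219] pointing down, gripper open.
Joint ranges: [-3.12, 3.12], [-0.3, 2.06], [-1.34, 1.32], [0.26, 2.42], [-1.36, 4.5], [0.01, 1.98], [-2.84, 2.84]. Speed limits (rad/s): [2.79, 2.79, 3.14, 3.14, 3.14, 3.14, 3.14].

### API

Orientations are given as a 3x3 rotation matrix whose columns are the frame's x, y, z axes.
In Python, from rig import arm gives the robot as it stands.
- The arm moves only by the tool drive_tool, never from a script. Its argument "motion" is a list of rows, each an object of numbers: "ax", "ay", "az": the turn, a rotation vector about the tool's x, y, z in units of 90 degrees (1.0 is 90 degrees); "dx", "dy", "dz": the shift along the tool's x, y, z in units of 500 mm (1.0 is 500 mm); "fingers": the gripper command: -1 is shut, 1 is fully open, values between are in proportion. A call has 1 to 8 rows; each row is the pose to reach, as a shift and turn from the pose commanded when the call began, along the tool's axes at that moment; what a row does not reach only later rows make up. A row lasts 1/10 s, in which the tool goes at most 50 mm and 8.59 degrees, less where a joint would pass 70% of its speed; a pose out of reach is approached as far as the arm can. A call with a number of a shift or a turn outside -1 to 1 is refused whole. A call with a gripper value outside its range is refused whole. The fingers move at their own pace and stop on an object; "grip_force" is the grip in N (left out, the last holds). Time passes only in rows, so rows that repeat a pose let the fingers close. It gives the time, the measured TCP pose, the force, the opening and the grip force at its end, in the units of the state.
- arm.read_state(): the state, without advancing time (a new reading comes with each control period).
- arm.capture(name): name is "side" or "top" or "wrist"; returns a dict with "color" (420x560x3 uint8, blue, green, red), "mtx" (3x3 intrinsics, pixels), "extrinsics" (4x4, takes a point from camera to world coordinates). Camera axes: x right, y up, looking along -z (the intrinsics and any distortion apply to the point x, -y, -z); pixel columns grow to the right and rows downward; lengths in m; the calibration is good to about 2 mm. A picture is of the moment at which its call begins. There is no depth.
- arm.finish_job(): hands the job in; it is judged then, once.
The state is a dict: "time": time; "qpos": joint angles; "qd": joint speeds; "tau": joint torques, N m; "tool_pos": TCP position; "tcp_rot": TCP orientation; "force": force on the tool from outside, world axes, zero at the start; "ft_torque": the same for the moment, N m; "gripper_width": finger opening in m; "gripper_force": force on a finger pad.
Only numpy, scipy, OpenCV 4.12 (cv2) and the standard library are available. Lean on these libraries where they do the work, as an engineer would, in place of code of your own. Each camera call takes 0.05 s, during which the arm holds its last target. There are 200 camera calls.

## Working session

There is one attempt and no reset: what is moved stays moved. The work goes in short steps, Python scripts to look and compute and a tool call to move; the robot and the scene stay as the last step left them, time stands still between calls to the robot, and variables do not carry over. Pictures are saved under pics/ and viewed, at most 10 in all, crops included, and the job is handed in when it is done.

Besides the shell and the picture viewer there is one more tool, called after "Request:" as name(argument=value, ...) on one line, values as JSON. drive_tool: Moves the arm, as the interface text tells. Its arguments: {"type":"object","properties":{"motion":{"type":"array"},"grip_force":{"type":"number"}},"required":["motion"]}

```bash
mkdir -p pics; cat > h.py <<'E'
import numpy as np,cv2
from rig import arm
def snap(n,f):
    c=arm.capture(n); cv2.imwrite('pics/'+f,c['color']); np.savez('pics/'+f+'.npz',K=c['mtx'],E=c['extrinsics'])
    return c
def ray(f,u,v):
    d=np.load('pics/'+f+'.npz'); K,E=d['K'],d['E']
    p=np.linalg.solve(K,[u,v,1.]); p=E[:3,:3]@np.array([p[0],-p[1],-p[2]]); return E[:3,3],p
def onz(f,u,v,z):
    o,p=ray(f,u,v); return o+p*(z-o[2])/p[2]
def proj(f,P):
    d=np.load('pics/'+f+'.npz'); K,E=d['K'],d['E']
    q=E[:3,:3].T@(np.array(P)-E[:3,3]); q=K@np.array([q[0],-q[1],-q[2]]); return q[:2]/q[2]
E
python3 - <<'E'
from h import *
a=snap('side','s0.png');b=snap('top','t0.png')
print(arm.read_state(),arm.grip_depth)
for c in(a,b):print(c['mtx'],c['extrinsics'])
E
```

```text
{'time': 0.1, 'qpos': array([-1.20354338,  0.61584615, -0.01264228,  1.42472   ,  0.00811861,
        1.10342812, -0.0404159 ]), 'qd': array([ 0.00228706, -0.00285196, -0.0005198 , -0.00437267, -0.00012625,
        0.00172341, -0.00089551]), 'tau': array([ 1.82489093e-03, -4.60037613e+01,  2.10116543e-01, -1.66243833e+01,
       -6.12398260e-02,  1.69461581e-02,  8.78816149e-05]), 'tool_pos': array([0.24908355, 0.59960567, 0.2175878 ]), 'tcp_rot': array([[-9.23506008e-01,  3.83582967e-01, -8.72585030e-04],
       [ 3.83583958e-01,  9.23503427e-01, -2.18333991e-03],
       [-3.16567340e-05, -2.35103714e-03, -9.99997236e-01]]), 'force': array([ 0.74835526, -0.04645028,  0.63411008]), 'ft_torque': array([ 0.01962789, -0.05991405,  0.03698032]), 'gripper_force': 0.0, 'gripper_width': 0.09302786708873748} 0.0188
[[529.29364074   0.         280.91926858]
 [  0.         529.29364074 208.0315518 ]
 [  0.           0.           1.        ]] [[ 0.16974913  0.66955152 -0.72310856 -0.68572395]
 [-0.9852634   0.13094388 -0.11004425 -0.21416993]
 [ 0.02100635  0.73113232  0.68191222  1.2650077 ]
 [ 0.          0.          0.          1.        ]]
[[511.64598164   0.         287.01700755]
 [  0.         511.64598164 206.61349786]
 [  0.           0.           1.        ]] [[ 0.01674041  0.99835392 -0.05485631  0.4671717 ]
 [-0.99982372  0.01624809 -0.00940849 -0.02332504]
 [-0.00850169  0.05500414  0.99844993  1.79812843]
 [ 0.          0.          0.          1.        ]]
```

View pics/s0.png

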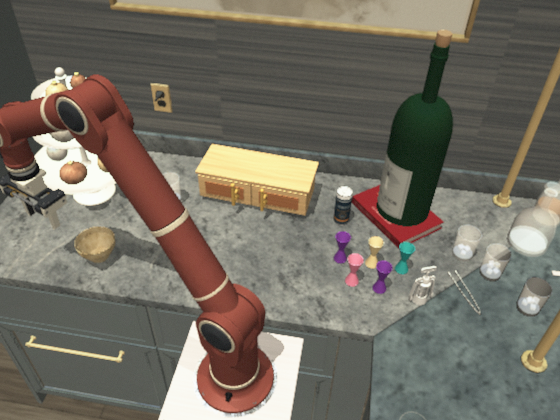

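View pics/t0.png

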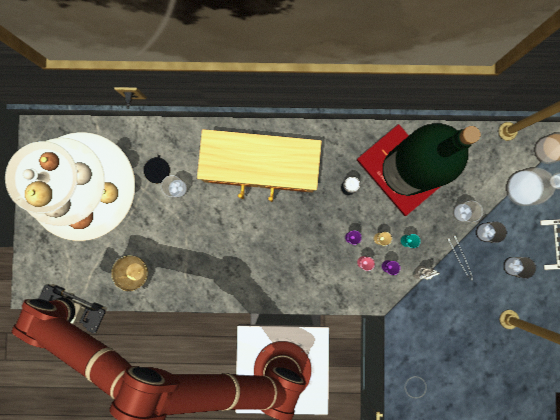

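```bash
python3 - <<'E'
from h import *
t=cv2.imread('pics/t0.png')[115:255,150:430]; cv2.imwrite('pics/tc.png',cv2.resize(t,None,fx=2.85,fy=2.85,interpolation=cv2.INTER_CUBIC))
E
```

```text
(no output)
```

View pics/tc.png

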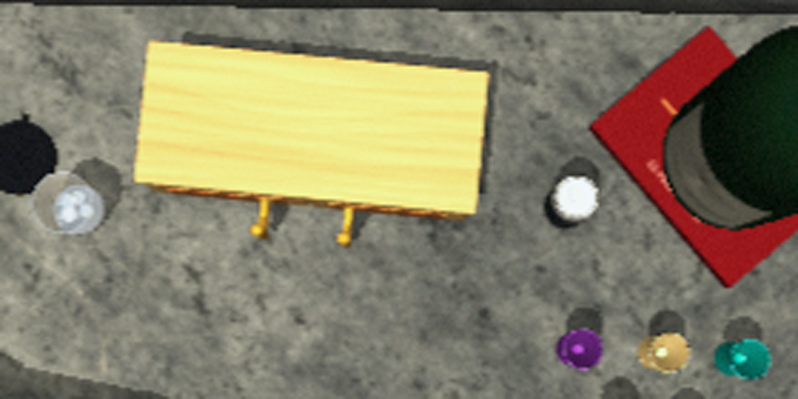

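```bash
cat >> h.py <<'E'
def tz(u,v,z): return onz('t0.png',150+u/2.85,115+v/2.85,z)
E
python3 - <<'E'
from h import *
np.set_printoptions(precision=4,suppress=True)
C=np.array([tz(*p,.13) for p in[(148,41),(488,71),(475,214),(134,182)]])[:,:2]
print(C)
M=np.array([[.075,.198],[.075,-.198],[-.087,-.198],[-.087,.198]])
mc=M.mean(0);cc=C.mean(0);H=(M-mc).T@(C-cc);U,S,V=np.linalg.svd(H);R=(U@V).T
t=cc-R@mc;print('yaw',np.arctan2(R[1,0],R[0,0]),'t',t,'res',C-(M@R.T+t))
for n,p in dict(pl=(-.117-.005*0,.05),pr=(-.117,-.05)).items(): print(n,R@p+t)
print('balls',tz(260,231,.137),tz(344,239,.137),'jig',tz(669,352,.101),tz(652,352,.01))
print('can',tz(576,198,.135),'tum',tz(72,204,.1))
q=np.load('pics/s0.png.npz')
for P in [(*(R@[-.117,.05]+t),.137),(*(R@[-.117,-.05]+t),.137),(*tz(669,352,.101)[:2],.101)]:print(proj('s0.png',P),proj('t0.png',P))
E
```

```text
[[ 0.8093  0.2772]
 [ 0.7802 -0.1164]
 [ 0.6145 -0.1036]
 [ 0.6452  0.2891]]
yaw -0.07562652082756131 t [0.7183 0.0861] res [[ 0.0012 -0.0007]
 [ 0.0021  0.0006]
 [-0.0021  0.0011]
 [-0.0013 -0.001 ]]
pl [0.6054 0.1448]
pr [0.5978 0.0451]
balls [0.5905 0.1421 0.137 ] [0.5828 0.0459 0.137 ] jig [ 0.4601 -0.3321  0.101 ] [ 0.4594 -0.3279  0.01  ]
can [ 0.6343 -0.2186  0.135 ] tum [0.6214 0.3667 0.1   ]
[232.8513 181.6789] [240.4831 191.4742]
[262.1299 186.9837] [271.0177 194.2754]
[375.0536 240.6889] [384.7368 238.5088]
```

```bash
cat >> h.py <<'E'
from scipy.spatial.transform import Rotation as Ro
YAW=-.0756; T=np.array([.7175,.0861])
def cup(x,y,z=None):
    c,s=np.cos(YAW),np.sin(YAW); p=np.array([c*x-s*y,s*x+c*y])+T
    return p if z is None else np.array([*p,z])
def post(side,th,r=0): # side +1 left; returns xy, tangent yaw(deg)
    a=-side*th; c,s=np.cos(a),np.sin(a); x,y=-.052,-.14*side
    v=np.array([x,y])*side; v=np.array([v[1],-v[0]])
    R=np.array([[c,-s],[s,c]]); p=R@[x,y]+[-.075,.19*side]; t=R@v
    return cup(*p),np.degrees(np.arctan2(t[1],t[0])+YAW)
def rows(targets):
    s=arm.read_state(); R0=s['tcp_rot'];p0=s['tool_pos']
    for (x,y,z,psi) in targets:
        c,n=np.cos(np.radians(psi)),np.sin(np.radians(psi))
        Rt=np.array([[-n,c,0],[c,n,0],[0,0,-1.]])
        d=R0.T@(np.array([x,y,z])-p0)/.5; a=Ro.from_matrix(R0.T@Rt).as_rotvec()/(np.pi/2)
        print('dx %.3f dy %.3f dz %.3f  ax %.3f ay %.3f az %.3f'%(*d,*a))
E
python3 - <<'E'
from h import *
for sd in(1,-1):
  for th in(0,.3,.8,1.5):print(sd,th,post(sd,th))
p,_=post(-1,0);print(p)
rows([(p[0]-.003,p[1],.23,16)])
rows([(.42,.32,.23,40)])
E
```

```text
1 0 (array([0.59463915, 0.14554924]), np.float64(155.29200385497458))
1 0.3 (array([0.55733328, 0.17005682]), np.float64(138.1032700010499))
1 0.8 (array([0.51624675, 0.23147908]), np.float64(109.45538024450875))
1 1.5 (array([0.51731595, 0.33389381]), np.float64(69.34833458535111))
-1 0 (array([0.58708635, 0.04583487]), np.float64(-163.95512571735264))
-1 0.3 (array([0.54651465, 0.02722608]), np.float64(-146.76639186342797))
-1 0.8 (array([ 0.49664518, -0.02730678]), np.float64(-118.11850210688678))
-1 1.5 (array([ 0.48227601, -0.12871411]), np.float64(-78.01145644772916))
[0.58708635 0.04583487]
dx -1.044 dy -0.766 dz -0.023  ax -0.001 ay 0.001 az 0.572
dx -0.530 dy -0.385 dz -0.024  ax -0.001 ay 0.000 az 0.305
```

Request:
drive_tool(motion=[{"dx":-0.62,"dy":-0.46,"dz":-0.02,"az":0.35,"fingers":-0.4},{"dx":-0.62,"dy":-0.46,"dz":-0.02,"az":0.35,"fingers":-0.4},{"dx":-0.62,"dy":-0.46,"dz":-0.02,"az":0.35,"fingers":-0.4},{"dx":-0.62,"dy":-0.46,"dz":-0.02,"az":0.35,"fingers":-0.4},{"dx":-0.62,"dy":-0.46,"dz":-0.02,"az":0.35,"fingers":-0.4},{"dx":-0.62,"dy":-0.46,"dz":-0.02,"az":0.35,"fingers":-0.4},{"dx":-0.62,"dy":-0.46,"dz":-0.02,"az":0.35,"fingers":-0.4},{"dx":-0.62,"dy":-0.46,"dz":-0.02,"az":0.35,"fingers":-0.4}])

```text
$.motion[0]: bad value
```

```bash
python3 - <<'E'
from h import *
p,_=post(-1,0);rows([(p[0]-.003,p[1],.23,16)])
E
```

```text
dx -1.044 dy -0.766 dz -0.023  ax -0.001 ay 0.001 az 0.572
```

Request:
drive_tool(motion=[{"dx":-0.62,"dy":-0.46,"dz":-0.02,"ax":0,"ay":0,"az":0.35,"fingers":-0.4},{"dx":-0.62,"dy":-0.46,"dz":-0.02,"ax":0,"ay":0,"az":0.35,"fingers":-0.4},{"dx":-0.62,"dy":-0.46,"dz":-0.02,"ax":0,"ay":0,"az":0.35,"fingers":-0.4},{"dx":-0.62,"dy":-0.46,"dz":-0.02,"ax":0,"ay":0,"az":0.35,"fingers":-0.4},{"dx":-0.62,"dy":-0.46,"dz":-0.02,"ax":0,"ay":0,"az":0.35,"fingers":-0.4},{"dx":-0.62,"dy":-0.46,"dz":-0.02,"ax":0,"ay":0,"az":0.35,"fingers":-0.4},{"dx":-0.62,"dy":-0.46,"dz":-0.02,"ax":0,"ay":0,"az":0.35,"fingers":-0.4},{"dx":-0.62,"dy":-0.46,"dz":-0.02,"ax":0,"ay":0,"az":0.35,"fingers":-0.4}])

```text
time: 0.9
tool_pos: [0.4489, 0.265, 0.2286]
tcp_rot: [[-0.584, 0.812, 0.0], [0.812, 0.584, -0.002], [-0.002, -0.001, -1.0]]
force: [1.0, 1.1, 1.0]
gripper_width: 0.0334
gripper_force: 0.0
```

```bash
python3 - <<'E'
from h import *
p,_=post(-1,0);rows([(p[0]-.003,p[1],.23,16)])
E
```

```text
dx -0.514 dy -0.036 dz -0.002  ax -0.000 ay 0.001 az 0.219
```

Request:
drive_tool(motion=[{"dx":-0.514,"dy":-0.036,"dz":0,"ax":0,"ay":0,"az":0.22,"fingers":-0.4},{"dx":-0.514,"dy":-0.036,"dz":0,"ax":0,"ay":0,"az":0.22,"fingers":-0.4},{"dx":-0.514,"dy":-0.036,"dz":0,"ax":0,"ay":0,"az":0.22,"fingers":-0.4},{"dx":-0.514,"dy":-0.036,"dz":0,"ax":0,"ay":0,"az":0.22,"fingers":-0.4},{"dx":-0.514,"dy":-0.036,"dz":0,"ax":0,"ay":0,"az":0.22,"fingers":-0.4},{"dx":-0.514,"dy":-0.036,"dz":0,"ax":0,"ay":0,"az":0.22,"fingers":-0.4},{"dx":-0.514,"dy":-0.036,"dz":0,"ax":0,"ay":0,"az":0.22,"fingers":-0.4}])

```text
time: 1.6
tool_pos: [0.5839, 0.0478, 0.228]
tcp_rot: [[-0.273, 0.962, -0.001], [0.962, 0.273, -0.001], [-0.001, -0.001, -1.0]]
force: [-0.5, 1.6, 0.2]
gripper_width: 0.0277
gripper_force: 0.0
```

```bash
python3 - <<'E'
from h import *
snap('wrist','w1.png');s=arm.read_state();print(s['tool_pos'],s['gripper_width'],s['force'])
p=post(-1,0)[0];print(p,proj('w1.png',[*p,.135]),proj('w1.png',[*p,.09]));p=post(1,0)[0];print(proj('w1.png',[*p,.135]))
E
```

```text
[0.58313034 0.05060851 0.22799909] 0.0279225899513906 [0.47012425 0.77231351 0.20768006]
[0.58708635 0.04583487] [281.50831402 210.83100752] [280.98603275 199.68861478]
[324.29630812  99.16410675]
```

View pics/w1.png

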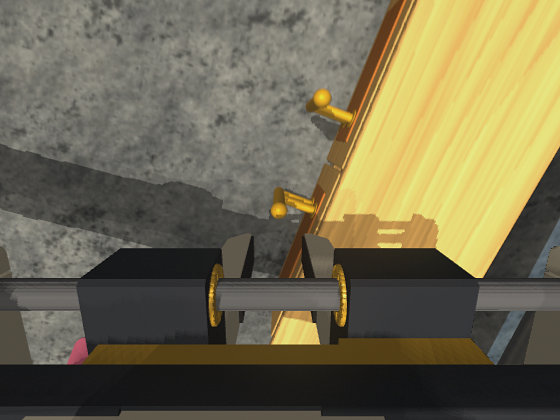

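```bash
python3 - <<'E'
from h import *
a=onz('w1.png',278.5,211,.135);b=onz('w1.png',322,98,.135);print(a,b,a[:2]-post(-1,0)[0],b[:2]-post(1,0)[0])
rows([(a[0],a[1],.18,16),(a[0],a[1],.1,16)])
E
```

```text
[0.58455913 0.04495612 0.135     ] [0.5925691  0.14589293 0.135     ] [-0.00252722 -0.00087875] [-0.00207005  0.00034369]
dx -0.012 dy -0.000 dz 0.096  ax -0.001 ay -0.001 az 0.001
dx -0.012 dy -0.000 dz 0.256  ax -0.001 ay -0.001 az 0.001
```

Request:
drive_tool(motion=[{"dx":-0.012,"dy":0,"dz":0.096,"ax":0,"ay":0,"az":0,"fingers":-0.4},{"dx":-0.012,"dy":0,"dz":0.15,"ax":0,"ay":0,"az":0,"fingers":-0.4},{"dx":-0.012,"dy":0,"dz":0.21,"ax":0,"ay":0,"az":0,"fingers":-0.4},{"dx":-0.012,"dy":0,"dz":0.256,"ax":0,"ay":0,"az":0,"fingers":-0.4},{"dx":-0.012,"dy":0,"dz":0.256,"ax":0,"ay":0,"az":0,"fingers":-0.5},{"dx":-0.012,"dy":0,"dz":0.256,"ax":0,"ay":0,"az":0,"fingers":-0.57},{"dx":-0.012,"dy":0,"dz":0.256,"ax":0,"ay":0,"az":0,"fingers":-0.57}])

```text
time: 2.35
tool_pos: [0.5862, 0.0457, 0.1022]
tcp_rot: [[-0.28, 0.96, 0.003], [0.96, 0.28, 0.001], [-0.0, 0.003, -1.0]]
force: [0.3, -0.5, 0.2]
gripper_width: 0.0201
gripper_force: 0.0
```

```bash
sed -i 's/T=np.array(\[.7175/T=np.array([.7152/' h.py; python3 - <<'E'
from h import *
s=arm.read_state();print(s['tool_pos'],s['gripper_width'],s['force'],s['gripper_force'])
rows([(*post(-1,t)[0],.1,post(-1,t)[1]+180) for t in (.06,.12,.18,.24,.3,.36)])
E
```

```text
[0.58623539 0.04571849 0.10224055] 0.02013548861209809 [ 0.27350945 -0.48939858  0.24103786] 0.0
dx 0.001 dy -0.021 dz 0.004  ax 0.002 ay 0.000 az -0.036
dx -0.001 dy -0.038 dz 0.004  ax 0.002 ay 0.000 az -0.074
dx -0.004 dy -0.056 dz 0.004  ax 0.002 ay 0.000 az -0.112
dx -0.007 dy -0.074 dz 0.004  ax 0.002 ay 0.000 az -0.151
dx -0.012 dy -0.091 dz 0.004  ax 0.002 ay 0.000 az -0.189
dx -0.018 dy -0.108 dz 0.004  ax 0.002 ay 0.000 az -0.227
```

Request:
drive_tool(motion=[{"dx":0,"dy":-0.021,"dz":0,"ax":0,"ay":0,"az":-0.036,"fingers":-0.57},{"dx":-0.001,"dy":-0.038,"dz":0,"ax":0,"ay":0,"az":-0.074,"fingers":-0.57},{"dx":-0.004,"dy":-0.056,"dz":0,"ax":0,"ay":0,"az":-0.112,"fingers":-0.57},{"dx":-0.007,"dy":-0.074,"dz":0,"ax":0,"ay":0,"az":-0.151,"fingers":-0.57},{"dx":-0.012,"dy":-0.091,"dz":0,"ax":0,"ay":0,"az":-0.189,"fingers":-0.57},{"dx":-0.012,"dy":-0.091,"dz":0,"ax":0,"ay":0,"az":-0.189,"fingers":-0.57}])

```text
time: 2.95
tool_pos: [0.5437, 0.0257, 0.1024]
tcp_rot: [[-0.546, 0.838, 0.003], [0.838, 0.546, 0.0], [-0.001, 0.002, -1.0]]
force: [0.5, -0.4, -0.2]
gripper_width: 0.02
gripper_force: 0.0
```

```bash
python3 - <<'E'
from h import *
s=arm.read_state();print(s['tool_pos'],s['gripper_width'],s['force'],s['gripper_force'])
rows([(*post(-1,t)[0],.1,post(-1,t)[1]+180) for t in (.34,.38,.42,.46,.5)])
E
```

```text
[0.54370602 0.02568116 0.10241967] 0.020047133523786495 [ 0.45194443 -0.41793871 -0.23691999] 0.0
dx 0.002 dy -0.009 dz 0.005  ax 0.002 ay 0.001 az -0.027
dx 0.001 dy -0.021 dz 0.005  ax 0.002 ay 0.001 az -0.052
dx -0.000 dy -0.033 dz 0.005  ax 0.001 ay 0.001 az -0.078
dx -0.002 dy -0.045 dz 0.005  ax 0.001 ay 0.001 az -0.103
dx -0.004 dy -0.057 dz 0.005  ax 0.001 ay 0.001 az -0.129
```

Request:
drive_tool(motion=[{"dx":0.002,"dy":-0.009,"dz":0,"ax":0,"ay":0,"az":-0.027,"fingers":-0.57},{"dx":0.001,"dy":-0.021,"dz":0,"ax":0,"ay":0,"az":-0.052,"fingers":-0.57},{"dx":0,"dy":-0.033,"dz":0,"ax":0,"ay":0,"az":-0.078,"fingers":-0.57},{"dx":0,"dy":-0.033,"dz":0,"ax":0,"ay":0,"az":-0.078,"fingers":-0.57}])

```text
time: 3.35
tool_pos: [0.5304, 0.0171, 0.1018]
tcp_rot: [[-0.644, 0.765, 0.002], [0.765, 0.644, 0.0], [-0.001, 0.002, -1.0]]
force: [0.1, 0.6, 0.4]
gripper_width: 0.0202
gripper_force: 0.0
```

```bash
python3 - <<'E'
from h import *
s=arm.read_state();print(s['tool_pos'],s['gripper_width'],s['force'],s['gripper_force'])
c=snap('wrist','w2.png')
for th in(0,.2,.3,.36,.42):print(th,proj('w2.png',[*post(-1,th)[0],.135]))
rows([(*post(-1,t)[0],.1,post(-1,t)[1]+180) for t in (.46,.5,.54,.58,.62)])
E
```

```text
[0.53035213 0.01707699 0.10184499] 0.020157525326246137 [0.11561473 0.60309697 0.38517808] 0.0
0 [402.2178899  297.40941677]
0.2 [345.72134554 280.15170855]
0.3 [315.49855025 275.4405843 ]
0.36 [297.01862324 273.94729024]
0.42 [278.41890565 273.47256831]
dx -0.001 dy -0.013 dz 0.003  ax 0.001 ay 0.001 az -0.026
dx -0.002 dy -0.025 dz 0.003  ax 0.001 ay 0.001 az -0.051
dx -0.003 dy -0.037 dz 0.003  ax 0.001 ay 0.001 az -0.077
dx -0.004 dy -0.049 dz 0.003  ax 0.001 ay 0.001 az -0.102
dx -0.007 dy -0.061 dz 0.003  ax 0.001 ay 0.001 az -0.128
```

View pics/w2.png

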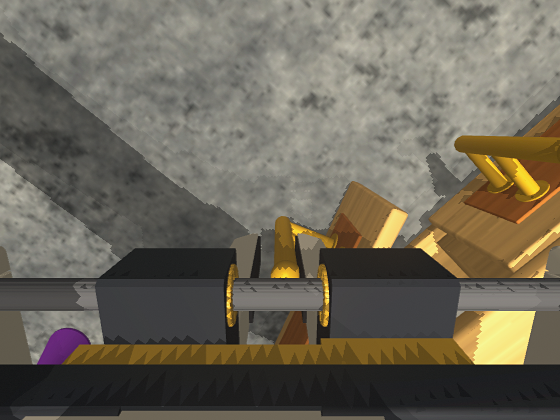

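The wrist view shows the right post captive between the fingers, with its ball near (285,268), and the door about 0.4 rad open. There is almost no force so far.

Request:
drive_tool(motion=[{"dx":-0.001,"dy":-0.013,"dz":0,"ax":0,"ay":0,"az":-0.026,"fingers":-0.57},{"dx":-0.002,"dy":-0.025,"dz":0,"ax":0,"ay":0,"az":-0.051,"fingers":-0.57},{"dx":-0.003,"dy":-0.037,"dz":0,"ax":0,"ay":0,"az":-0.077,"fingers":-0.57},{"dx":-0.003,"dy":-0.037,"dz":0,"ax":0,"ay":0,"az":-0.077,"fingers":-0.57}])

```text
time: 3.8
tool_pos: [0.5165, 0.004, 0.1011]
tcp_rot: [[-0.731, 0.682, 0.0], [0.682, 0.731, 0.0], [-0.0, 0.0, -1.0]]
force: [0.1, 0.2, -0.3]
gripper_width: 0.0198
gripper_force: 0.0
```

```bash
cat > g.py <<'E'
from h import *
import sys
sd=int(sys.argv[1])
s=arm.read_state();f=s['force'];y=s['tcp_rot'][:,1];print(s['tool_pos'],s['gripper_width'],f,'tangential',f@y,s['gripper_force'])
rows([(*post(sd,float(t))[0],.1,post(sd,float(t))[1]+float(sys.argv[2])) for t in sys.argv[3:]])
E
python3 g.py -1 180 .58 .62 .66 .7
```

```text
[0.51652338 0.00396949 0.1010849 ] 0.01975355141601192 [ 0.06548513  0.17020456 -0.27585419] tangential 0.16904603427292242 0.0
dx -0.000 dy -0.011 dz 0.002  ax 0.000 ay 0.000 az -0.025
dx -0.001 dy -0.023 dz 0.002  ax 0.000 ay 0.000 az -0.051
dx -0.002 dy -0.035 dz 0.002  ax 0.000 ay 0.000 az -0.076
dx -0.004 dy -0.047 dz 0.002  ax 0.000 ay 0.000 az -0.102
```

Request:
drive_tool(motion=[{"dx":0,"dy":-0.011,"dz":0,"ax":0,"ay":0,"az":-0.025,"fingers":-0.57},{"dx":-0.001,"dy":-0.023,"dz":0,"ax":0,"ay":0,"az":-0.051,"fingers":-0.57},{"dx":-0.002,"dy":-0.035,"dz":0,"ax":0,"ay":0,"az":-0.076,"fingers":-0.57},{"dx":-0.004,"dy":-0.047,"dz":0,"ax":0,"ay":0,"az":-0.102,"fingers":-0.57},{"dx":-0.004,"dy":-0.047,"dz":0,"ax":0,"ay":0,"az":-0.102,"fingers":-0.57}])

```text
time: 4.3
tool_pos: [0.5019, -0.0148, 0.1008]
tcp_rot: [[-0.83, 0.557, 0.0], [0.557, 0.83, -0.0], [-0.0, -0.0, -1.0]]
force: [-0.5, -0.1, -0.3]
gripper_width: 0.0199
gripper_force: 0.0
```

```bash
python3 g.py -1 180 .8 .9 1.0 1.1 1.2 1.3 1.4 1.5 1.55
```

```text
[ 0.50192809 -0.01482913  0.10083478] 0.01991440341894074 [-0.45691135 -0.09414975 -0.30497363] tangential -0.33266045005030137 0.0
dx -0.001 dy -0.029 dz 0.002  ax -0.000 ay 0.000 az -0.064
dx -0.006 dy -0.059 dz 0.002  ax -0.000 ay 0.000 az -0.127
dx -0.013 dy -0.088 dz 0.002  ax -0.000 ay 0.000 az -0.191
dx -0.023 dy -0.116 dz 0.002  ax -0.000 ay 0.000 az -0.255
dx -0.036 dy -0.143 dz 0.002  ax -0.000 ay 0.000 az -0.318
dx -0.052 dy -0.168 dz 0.002  ax -0.000 ay 0.000 az -0.382
dx -0.070 dy -0.192 dz 0.002  ax -0.000 ay 0.000 az -0.446
dx -0.090 dy -0.214 dz 0.002  ax -0.000 ay 0.000 az -0.509
dx -0.101 dy -0.224 dz 0.002  ax -0.000 ay 0.000 az -0.541
```

Request:
drive_tool(motion=[{"dx":-0.001,"dy":-0.029,"dz":0,"ax":0,"ay":0,"az":-0.064,"fingers":-0.57},{"dx":-0.006,"dy":-0.059,"dz":0,"ax":0,"ay":0,"az":-0.127,"fingers":-0.57},{"dx":-0.013,"dy":-0.088,"dz":0,"ax":0,"ay":0,"az":-0.191,"fingers":-0.57},{"dx":-0.023,"dy":-0.116,"dz":0,"ax":0,"ay":0,"az":-0.255,"fingers":-0.57},{"dx":-0.036,"dy":-0.143,"dz":0,"ax":0,"ay":0,"az":-0.318,"fingers":-0.57},{"dx":-0.052,"dy":-0.168,"dz":0,"ax":0,"ay":0,"az":-0.382,"fingers":-0.57},{"dx":-0.07,"dy":-0.192,"dz":0,"ax":0,"ay":0,"az":-0.446,"fingers":-0.57},{"dx":-0.07,"dy":-0.192,"dz":0,"ax":0,"ay":0,"az":-0.446,"fingers":-0.57}])

```text
time: 5.1
tool_pos: [0.4778, -0.1161, 0.1006]
tcp_rot: [[-0.994, -0.106, -0.0], [-0.106, 0.994, -0.001], [0.0, -0.001, -1.0]]
force: [0.1, -0.7, -1.0]
gripper_width: 0.0199
gripper_force: 0.0
```

```bash
python3 g.py -1 180 1.47 1.54 1.6
```

```text
[ 0.47775194 -0.11608368  0.10055839] 0.019883605896806003 [ 0.08147195 -0.67785103 -0.96868807] tangential -0.6815733187304465 0.0
dx -0.001 dy -0.017 dz 0.001  ax -0.001 ay -0.000 az -0.046
dx -0.003 dy -0.037 dz 0.001  ax -0.001 ay -0.000 az -0.091
dx -0.006 dy -0.055 dz 0.001  ax -0.001 ay -0.000 az -0.129
```

Request:
drive_tool(motion=[{"dx":-0.001,"dy":-0.017,"dz":0,"ax":0,"ay":0,"az":-0.046,"fingers":-0.57},{"dx":-0.003,"dy":-0.037,"dz":0,"ax":0,"ay":0,"az":-0.091,"fingers":-0.57},{"dx":-0.006,"dy":-0.055,"dz":0,"ax":0,"ay":0,"az":-0.129,"fingers":-0.57},{"dx":-0.006,"dy":-0.053,"dz":0,"ax":0,"ay":0,"az":-0.129,"fingers":-0.45},{"dx":-0.006,"dy":-0.047,"dz":0,"ax":0,"ay":0,"az":-0.129,"fingers":-0.4},{"dx":-0.006,"dy":-0.047,"dz":-0.05,"ax":0,"ay":0,"az":-0.129,"fingers":-0.4},{"dx":-0.006,"dy":-0.047,"dz":-0.15,"ax":0,"ay":0,"az":-0.129,"fingers":-0.4},{"dx":-0.006,"dy":-0.047,"dz":-0.25,"ax":0,"ay":0,"az":-0.129,"fingers":-0.4}])

```text
time: 5.9
tool_pos: [0.4825, -0.1351, 0.2265]
tcp_rot: [[-0.951, -0.309, -0.003], [-0.309, 0.951, 0.001], [0.002, 0.002, -1.0]]
force: [1.5, -0.5, 0.3]
gripper_width: 0.028
gripper_force: 0.0
```

```bash
python3 - <<'E'
from h import *
s=arm.read_state();print(s['tool_pos'],s['force'])
p=post(1,0)[0];print(p)
rows([(*p,.22,155)])
E
```

```text
[ 0.48245855 -0.13514952  0.22646396] [ 1.46697604 -0.51347322  0.25598663]
[0.59233915 0.14554924]
dx -0.383 dy 0.466 dz 0.013  ax 0.002 ay -0.001 az -0.522
```

Request:
drive_tool(motion=[{"dx":-0.383,"dy":0.466,"dz":0,"ax":0,"ay":0,"az":-0.522,"fingers":-0.4},{"dx":-0.383,"dy":0.466,"dz":0,"ax":0,"ay":0,"az":-0.522,"fingers":-0.4},{"dx":-0.383,"dy":0.466,"dz":0,"ax":0,"ay":0,"az":-0.522,"fingers":-0.4},{"dx":-0.383,"dy":0.466,"dz":0,"ax":0,"ay":0,"az":-0.522,"fingers":-0.4},{"dx":-0.383,"dy":0.466,"dz":0,"ax":0,"ay":0,"az":-0.522,"fingers":-0.4},{"dx":-0.383,"dy":0.466,"dz":0,"ax":0,"ay":0,"az":-0.522,"fingers":-0.4},{"dx":-0.383,"dy":0.466,"dz":0,"ax":0,"ay":0,"az":-0.522,"fingers":-0.4},{"dx":-0.383,"dy":0.466,"dz":0,"ax":0,"ay":0,"az":-0.522,"fingers":-0.4}])

```text
time: 6.7
tool_pos: [0.5922, 0.1468, 0.225]
tcp_rot: [[-0.42, -0.908, -0.002], [-0.908, 0.42, 0.0], [0.0, 0.002, -1.0]]
force: [-0.4, -0.5, -0.1]
gripper_width: 0.0273
gripper_force: 0.0
```

```bash
python3 - <<'E'
from h import *
s=arm.read_state();print(s['tool_pos'],s['force'])
p=post(1,0)[0]
rows([(*p,.18,155),(*p,.1,155)])
snap('top','t2.png'); print(proj('t2.png',[*post(-1,1.57)[0],.135]))
E
```

```text
[0.59215036 0.14677523 0.22504933] [-0.4245711  -0.48595684 -0.109727  ]
dx 0.002 dy -0.002 dz 0.090  ax 0.001 ay -0.000 az 0.002
dx 0.002 dy -0.002 dz 0.250  ax 0.001 ay -0.000 az 0.002
[327.04953592 230.66555205]
```

View pics/t2.png

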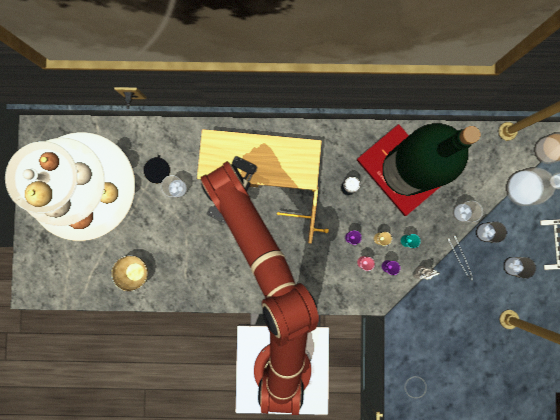

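The right door stands square to the front, with its ball near (325,230) as predicted, so it is the free one. Next I hook the left handle.

Request:
drive_tool(motion=[{"dx":0.002,"dy":-0.002,"dz":0.09,"ax":0,"ay":0,"az":0,"fingers":-0.4},{"dx":0.002,"dy":-0.002,"dz":0.15,"ax":0,"ay":0,"az":0,"fingers":-0.4},{"dx":0.002,"dy":-0.002,"dz":0.21,"ax":0,"ay":0,"az":0,"fingers":-0.4},{"dx":0.002,"dy":-0.002,"dz":0.25,"ax":0,"ay":0,"az":0,"fingers":-0.4},{"dx":0.002,"dy":-0.002,"dz":0.25,"ax":0,"ay":0,"az":0,"fingers":-0.5},{"dx":0.002,"dy":-0.002,"dz":0.25,"ax":0,"ay":0,"az":0,"fingers":-0.57},{"dx":0.002,"dy":-0.002,"dz":0.25,"ax":0,"ay":0,"az":0,"fingers":-0.57}])

```text
time: 7.45
tool_pos: [0.5947, 0.1422, 0.1024]
tcp_rot: [[-0.424, -0.906, 0.003], [-0.906, 0.424, 0.0], [-0.002, -0.002, -1.0]]
force: [0.6, -0.8, 0.3]
gripper_width: 0.0204
gripper_force: 0.0
```

```bash
python3 g.py 1 0 .06 .12 .18 .24 .3 .36
```

```text
[0.59471794 0.1421771  0.10235444] 0.020402868658145522 [ 0.5612082  -0.80559665  0.26586392] tangential -0.8504942766632463 0.0
dx -0.005 dy 0.025 dz 0.005  ax -0.002 ay 0.001 az 0.034
dx -0.006 dy 0.043 dz 0.005  ax -0.002 ay 0.001 az 0.072
dx -0.009 dy 0.061 dz 0.005  ax -0.001 ay 0.001 az 0.110
dx -0.012 dy 0.078 dz 0.005  ax -0.001 ay 0.001 az 0.149
dx -0.017 dy 0.096 dz 0.004  ax -0.001 ay 0.001 az 0.187
dx -0.023 dy 0.113 dz 0.004  ax -0.001 ay 0.001 az 0.225
```

Request:
drive_tool(motion=[{"dx":-0.005,"dy":0.025,"dz":0,"ax":0,"ay":0,"az":0.034,"fingers":-0.57},{"dx":-0.006,"dy":0.043,"dz":0,"ax":0,"ay":0,"az":0.072,"fingers":-0.57},{"dx":-0.009,"dy":0.061,"dz":0,"ax":0,"ay":0,"az":0.11,"fingers":-0.57},{"dx":-0.012,"dy":0.078,"dz":0,"ax":0,"ay":0,"az":0.149,"fingers":-0.57},{"dx":-0.017,"dy":0.096,"dz":0,"ax":0,"ay":0,"az":0.187,"fingers":-0.57},{"dx":-0.017,"dy":0.096,"dz":0,"ax":0,"ay":0,"az":0.187,"fingers":-0.57}])

```text
time: 8.05
tool_pos: [0.5541, 0.1715, 0.1024]
tcp_rot: [[-0.666, -0.746, 0.003], [-0.746, 0.666, 0.001], [-0.002, -0.002, -1.0]]
force: [0.5, -0.4, 0.5]
gripper_width: 0.0202
gripper_force: 0.0
```

```bash
python3 g.py 1 0 .33 .36 .39 .42 .45
```

```text
[0.55405215 0.17151715 0.10242218] 0.020230464489203355 [ 0.48528912 -0.38840767  0.45460297] tangential -0.6214019337324731 0.0
dx 0.001 dy 0.006 dz 0.005  ax -0.001 ay 0.001 az 0.021
dx 0.000 dy 0.015 dz 0.005  ax -0.001 ay 0.001 az 0.040
dx -0.000 dy 0.023 dz 0.005  ax -0.001 ay 0.002 az 0.059
dx -0.001 dy 0.032 dz 0.005  ax -0.001 ay 0.002 az 0.078
dx -0.003 dy 0.041 dz 0.005  ax -0.001 ay 0.002 az 0.097
```

Request:
drive_tool(motion=[{"dx":0.001,"dy":0.006,"dz":0,"ax":0,"ay":0,"az":0.021,"fingers":-0.57},{"dx":0,"dy":0.015,"dz":0,"ax":0,"ay":0,"az":0.04,"fingers":-0.57},{"dx":0,"dy":0.023,"dz":0,"ax":0,"ay":0,"az":0.059,"fingers":-0.57},{"dx":0,"dy":0.023,"dz":0,"ax":0,"ay":0,"az":0.059,"fingers":-0.57}])

```text
time: 8.45
tool_pos: [0.5462, 0.1786, 0.1018]
tcp_rot: [[-0.733, -0.681, 0.003], [-0.681, 0.733, 0.001], [-0.002, -0.001, -1.0]]
force: [1.2, -0.2, 1.0]
gripper_width: 0.0198
gripper_force: 0.7
```

```bash
python3 g.py 1 0  .42 .45 .48 .51
```

```text
[0.54616358 0.17859199 0.10175637] 0.019837233082612146 [ 1.19772832 -0.16743967  0.9711931 ] tangential -0.9391423921343837 0.6719162687659264
dx -0.000 dy 0.011 dz 0.003  ax -0.001 ay 0.002 az 0.019
dx -0.001 dy 0.020 dz 0.003  ax -0.001 ay 0.002 az 0.038
dx -0.001 dy 0.029 dz 0.003  ax -0.001 ay 0.002 az 0.057
dx -0.002 dy 0.038 dz 0.003  ax -0.001 ay 0.002 az 0.076
```

Request:
drive_tool(motion=[{"dx":0,"dy":0.011,"dz":0,"ax":0,"ay":0,"az":0.019,"fingers":-0.57},{"dx":-0.001,"dy":0.02,"dz":0,"ax":0,"ay":0,"az":0.038,"fingers":-0.57},{"dx":-0.001,"dy":0.02,"dz":0,"ax":0,"ay":0,"az":0.038,"fingers":-0.57}])

```text
time: 8.75
tool_pos: [0.5387, 0.1862, 0.1011]
tcp_rot: [[-0.771, -0.636, 0.0], [-0.636, 0.771, 0.0], [-0.0, -0.0, -1.0]]
force: [0.5, -0.1, 0.2]
gripper_width: 0.0201
gripper_force: 0.3
```

```bash
python3 g.py 1 0  .48 .51 .54 .57
```

```text
[0.53872942 0.18622816 0.10110238] 0.02012435930542497 [ 0.54776858 -0.14157574  0.22987721] tangential -0.45780245739831826 0.3268854506313801
dx -0.001 dy 0.008 dz 0.002  ax -0.000 ay 0.000 az 0.019
dx -0.002 dy 0.017 dz 0.002  ax -0.000 ay 0.000 az 0.038
dx -0.002 dy 0.026 dz 0.002  ax -0.000 ay 0.000 az 0.057
dx -0.003 dy 0.035 dz 0.002  ax -0.000 ay 0.000 az 0.077
```

Request:
drive_tool(motion=[{"dx":-0.001,"dy":0.008,"dz":0,"ax":0,"ay":0,"az":0.019,"fingers":-0.57},{"dx":-0.002,"dy":0.017,"dz":0,"ax":0,"ay":0,"az":0.038,"fingers":-0.57},{"dx":-0.002,"dy":0.026,"dz":0,"ax":0,"ay":0,"az":0.057,"fingers":-0.57},{"dx":-0.002,"dy":0.026,"dz":0,"ax":0,"ay":0,"az":0.057,"fingers":-0.57}])

```text
time: 9.15
tool_pos: [0.532, 0.1954, 0.1007]
tcp_rot: [[-0.827, -0.563, 0.001], [-0.563, 0.827, -0.002], [0.0, -0.002, -1.0]]
force: [1.7, -3.8, 0.8]
gripper_width: 0.0199
gripper_force: 2.0
```

```bash
python3 g.py 1 0  .54 .57 .6 .63
```

```text
[0.53195819 0.19541133 0.10073037] 0.019945844105422477 [ 1.69778364 -3.79254282  0.82364513] tangential -4.091993469727939 1.9510484486818314
dx -0.001 dy 0.003 dz 0.001  ax -0.001 ay -0.000 az -0.001
dx -0.001 dy 0.012 dz 0.001  ax -0.001 ay -0.000 az 0.018
dx -0.001 dy 0.021 dz 0.001  ax -0.001 ay -0.000 az 0.037
dx -0.002 dy 0.030 dz 0.001  ax -0.001 ay -0.000 az 0.056
```

Binding is felt at about 4 N with the left door near 0.5 rad, so the left door binds. Now I ease it back and push it shut with the front finger of the hook.

```bash
python3 g.py 1 0  .46 .4 .33 .26 .19 .12 .06 .01
```

```text
[0.53195819 0.19541133 0.10073037] 0.019945844105422477 [ 1.69778364 -3.79254282  0.82364513] tangential -4.091993469727939 1.9510484486818314
dx -0.002 dy -0.021 dz 0.002  ax -0.001 ay -0.000 az -0.052
dx -0.004 dy -0.039 dz 0.002  ax -0.001 ay -0.000 az -0.090
dx -0.008 dy -0.059 dz 0.002  ax -0.001 ay -0.000 az -0.135
dx -0.013 dy -0.079 dz 0.002  ax -0.001 ay -0.000 az -0.179
dx -0.019 dy -0.099 dz 0.002  ax -0.001 ay -0.000 az -0.224
dx -0.027 dy -0.119 dz 0.002  ax -0.001 ay -0.000 az -0.268
dx -0.035 dy -0.135 dz 0.002  ax -0.001 ay -0.000 az -0.307
dx -0.042 dy -0.148 dz 0.002  ax -0.001 ay -0.000 az -0.338
```

Request:
drive_tool(motion=[{"dx":-0.002,"dy":-0.021,"dz":0,"ax":0,"ay":0,"az":-0.052,"fingers":-0.57},{"dx":-0.004,"dy":-0.039,"dz":0,"ax":0,"ay":0,"az":-0.09,"fingers":-0.57},{"dx":-0.008,"dy":-0.059,"dz":0,"ax":0,"ay":0,"az":-0.135,"fingers":-0.57},{"dx":-0.013,"dy":-0.079,"dz":0,"ax":0,"ay":0,"az":-0.179,"fingers":-0.57},{"dx":-0.019,"dy":-0.099,"dz":0,"ax":0,"ay":0,"az":-0.224,"fingers":-0.57},{"dx":-0.027,"dy":-0.119,"dz":0,"ax":0,"ay":0,"az":-0.268,"fingers":-0.57},{"dx":-0.035,"dy":-0.135,"dz":0,"ax":0,"ay":0,"az":-0.307,"fingers":-0.57},{"dx":-0.035,"dy":-0.135,"dz":0,"ax":0,"ay":0,"az":-0.338,"fingers":-0.57}])

```text
time: 9.95
tool_pos: [0.5833, 0.1506, 0.0999]
tcp_rot: [[-0.425, -0.905, -0.003], [-0.905, 0.425, 0.001], [0.0, 0.003, -1.0]]
force: [0.0, -0.4, -0.2]
gripper_width: 0.0201
gripper_force: 0.0
```

```bash
python3 g.py 1 0 .03 .0 -.02 -.03 -.04
```

```text
[0.58325409 0.15059102 0.09988728] 0.020116807965975703 [ 0.03301999 -0.37235794 -0.22709223] tangential -0.18895691723656116 0.0
dx 0.001 dy -0.012 dz -0.000  ax 0.002 ay -0.000 az 0.014
dx 0.001 dy -0.021 dz -0.000  ax 0.002 ay -0.000 az -0.005
dx 0.001 dy -0.027 dz -0.000  ax 0.002 ay -0.000 az -0.018
dx 0.001 dy -0.030 dz -0.000  ax 0.002 ay -0.000 az -0.024
dx 0.001 dy -0.033 dz -0.000  ax 0.002 ay -0.000 az -0.031
```

Request:
drive_tool(motion=[{"dx":0.001,"dy":-0.012,"dz":0,"ax":0,"ay":0,"az":0,"fingers":-0.57},{"dx":0.001,"dy":-0.021,"dz":0,"ax":0,"ay":0,"az":0,"fingers":-0.57},{"dx":0.001,"dy":-0.027,"dz":0,"ax":0,"ay":0,"az":0,"fingers":-0.57},{"dx":0.001,"dy":-0.029,"dz":0,"ax":0,"ay":0,"az":0,"fingers":-0.57},{"dx":0.001,"dy":-0.029,"dz":0,"ax":0,"ay":0,"az":0,"fingers":-0.57}])

```text
time: 10.45
tool_pos: [0.5968, 0.1442, 0.1005]
tcp_rot: [[-0.427, -0.904, -0.0], [-0.904, 0.427, 0.0], [-0.0, 0.0, -1.0]]
force: [-0.2, 0.0, -0.5]
gripper_width: 0.0195
gripper_force: 0.4
```

```bash
python3 g.py 1 0 -.02 -.03 -.04; python3 - <<'E'
from h import *
snap('wrist','w3.png')
for th in(0,.03,.06):print(proj('w3.png',[*post(1,th)[0],.135]))
E
```

```text
[0.59675024 0.14415186 0.10054092] 0.019538998898667115 [-0.19756496  0.04952073 -0.45310122] tangential 0.19975162877433159 0.36750088445842266
dx 0.001 dy 0.003 dz 0.001  ax 0.000 ay 0.000 az -0.019
dx 0.001 dy 0.000 dz 0.001  ax 0.000 ay 0.000 az -0.025
dx 0.001 dy -0.003 dz 0.001  ax 0.000 ay 0.000 az -0.032
[286.3999152  275.69276822]
[295.7837118  275.72981762]
[305.15514786 276.02442253]
```

View pics/w3.png

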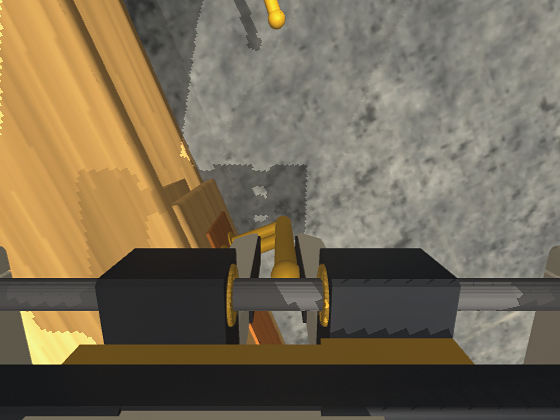

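Ball at (286,270), essentially at the shut position. I press slightly further to feel the stop.

Request:
drive_tool(motion=[{"dx":0,"dy":-0.003,"dz":0,"ax":0,"ay":0,"az":0,"fingers":-0.57},{"dx":0,"dy":-0.006,"dz":0,"ax":0,"ay":0,"az":0,"fingers":-0.57},{"dx":0,"dy":-0.006,"dz":0,"ax":0,"ay":0,"az":0,"fingers":-0.57}])

```text
time: 10.8
tool_pos: [0.5971, 0.1442, 0.1006]
tcp_rot: [[-0.425, -0.905, -0.004], [-0.905, 0.425, 0.001], [0.001, 0.004, -1.0]]
force: [-4.5, 0.7, 2.1]
gripper_width: 0.0208
gripper_force: 2.8
```

Request:
drive_tool(motion=[{"dx":0,"dy":0.004,"dz":0,"ax":0,"ay":0,"az":0,"fingers":-0.45},{"dx":0,"dy":0.012,"dz":0,"ax":0,"ay":0,"az":0,"fingers":-0.4},{"dx":0,"dy":0.012,"dz":0,"ax":0,"ay":0,"az":0,"fingers":-0.4},{"dx":0,"dy":0.012,"dz":-0.06,"ax":0,"ay":0,"az":0,"fingers":-0.4},{"dx":0,"dy":0.012,"dz":-0.16,"ax":0,"ay":0,"az":0,"fingers":-0.4},{"dx":0,"dy":0.012,"dz":-0.25,"ax":0,"ay":0,"az":0,"fingers":-0.4}])

```text
time: 11.4
tool_pos: [0.5944, 0.1451, 0.2273]
tcp_rot: [[-0.427, -0.904, 0.001], [-0.904, 0.427, 0.0], [-0.0, -0.001, -1.0]]
force: [0.6, -0.4, 0.1]
gripper_width: 0.0279
gripper_force: 0.0
```

```bash
python3 - <<'E'
from h import *
s=arm.read_state();print(s['tool_pos'],s['force'])
rows([(.46,-.05,.25,110),(.46,-.330,.25,90)])
snap('top','t3.png')
E
```

```text
[0.59443158 0.14509873 0.22731184] [ 0.6424018  -0.37363562  0.09874498]
dx 0.468 dy 0.076 dz -0.046  ax -0.000 ay 0.000 az 0.497
dx 0.974 dy -0.163 dz -0.046  ax -0.000 ay 0.000 az 0.719
```

Request:
drive_tool(motion=[{"dx":0.974,"dy":-0.163,"dz":-0.046,"ax":0,"ay":0,"az":0.719,"fingers":0.35},{"dx":0.974,"dy":-0.163,"dz":-0.046,"ax":0,"ay":0,"az":0.719,"fingers":0.35},{"dx":0.974,"dy":-0.163,"dz":-0.046,"ax":0,"ay":0,"az":0.719,"fingers":0.35},{"dx":0.974,"dy":-0.163,"dz":-0.046,"ax":0,"ay":0,"az":0.719,"fingers":0.35},{"dx":0.974,"dy":-0.163,"dz":-0.046,"ax":0,"ay":0,"az":0.719,"fingers":0.35},{"dx":0.974,"dy":-0.163,"dz":-0.046,"ax":0,"ay":0,"az":0.719,"fingers":0.35},{"dx":0.974,"dy":-0.163,"dz":-0.046,"ax":0,"ay":0,"az":0.719,"fingers":0.35},{"dx":0.974,"dy":-0.163,"dz":-0.046,"ax":0,"ay":0,"az":0.719,"fingers":0.35}])

```text
time: 12.25
tool_pos: [0.485, -0.2415, 0.2448]
tcp_rot: [[-1.0, 0.004, 0.002], [0.004, 1.0, -0.002], [-0.002, -0.002, -1.0]]
force: [1.5, -0.6, -0.3]
gripper_width: 0.0625
gripper_force: 0.0
```

```bash
python3 - <<'E'
from h import *
rows([(.46,-.330,.25,90)])
E
```

```text
dx 0.049 dy -0.177 dz -0.010  ax -0.001 ay 0.001 az -0.003
```

Request:
drive_tool(motion=[{"dx":0.049,"dy":-0.177,"dz":0,"ax":0,"ay":0,"az":0,"fingers":0.35},{"dx":0.049,"dy":-0.177,"dz":0,"ax":0,"ay":0,"az":0,"fingers":0.35},{"dx":0.049,"dy":-0.177,"dz":0,"ax":0,"ay":0,"az":0,"fingers":0.35},{"dx":0.049,"dy":-0.177,"dz":0,"ax":0,"ay":0,"az":0,"fingers":0.35}])

```text
time: 12.65
tool_pos: [0.4606, -0.3288, 0.2441]
tcp_rot: [[-1.0, 0.002, 0.0], [0.002, 1.0, -0.0], [-0.0, -0.0, -1.0]]
force: [0.4, 1.0, -0.2]
gripper_width: 0.0627
gripper_force: 0.0
```

```bash
python3 - <<'E'
from h import *
s=arm.read_state();print(s['tool_pos'],s['gripper_width'])
snap('wrist','w4.png')
print(proj('w4.png',[.46,-.330,.101]),proj('w4.png',[.46,-.33,0]))
E
```

```text
[ 0.46057772 -0.32882692  0.24408787] 0.06268540834560808
[277.13284167 196.86709363] [277.20566397 181.37683396]
```

View pics/w4.png

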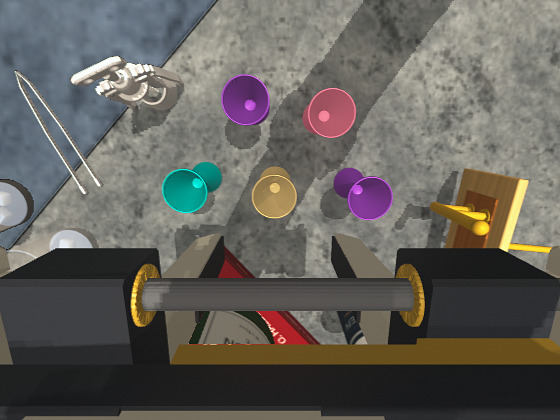

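Gold rim centred at (274,196), within 2 mm of the estimate; teal (185,191) and purple (370,198) are clear of the fingers. I descend.

Request:
drive_tool(motion=[{"dx":0.001,"dy":-0.006,"dz":0.1,"ax":0,"ay":0,"az":0,"fingers":0.35},{"dx":0.001,"dy":-0.006,"dz":0.18,"ax":0,"ay":0,"az":0,"fingers":0.35},{"dx":0.001,"dy":-0.006,"dz":0.26,"ax":0,"ay":0,"az":0,"fingers":0.35},{"dx":0.001,"dy":-0.006,"dz":0.34,"ax":0,"ay":0,"az":0,"fingers":0.35},{"dx":0.001,"dy":-0.006,"dz":0.41,"ax":0,"ay":0,"az":0,"fingers":0.35},{"dx":0.001,"dy":-0.006,"dz":0.41,"ax":0,"ay":0,"az":0,"fingers":0.35}])

```text
time: 13.3
tool_pos: [0.4587, -0.3263, 0.0353]
tcp_rot: [[-1.0, -0.005, -0.007], [-0.005, 1.0, 0.007], [0.007, 0.007, -1.0]]
force: [-0.8, 0.4, 0.4]
gripper_width: 0.0631
gripper_force: 0.0
```

Request:
drive_tool(motion=[{"dx":0,"dy":0,"dz":0,"ax":0,"ay":0,"az":0,"fingers":-0.1},{"dx":0,"dy":0,"dz":0,"ax":0,"ay":0,"az":0,"fingers":-0.3},{"dx":0,"dy":0,"dz":0,"ax":0,"ay":0,"az":0,"fingers":-0.6},{"dx":0,"dy":0,"dz":0,"ax":0,"ay":0,"az":0,"fingers":-1},{"dx":0,"dy":0,"dz":0,"ax":0,"ay":0,"az":0,"fingers":-1},{"dx":0,"dy":0,"dz":0,"ax":0,"ay":0,"az":0,"fingers":-1}], grip_force=12)

```text
time: 13.9
tool_pos: [0.4621, -0.3316, 0.0414]
tcp_rot: [[-1.0, -0.0, 0.004], [-0.0, 1.0, -0.002], [-0.004, -0.002, -1.0]]
force: [0.5, 0.1, 6.3]
gripper_width: 0.0452
gripper_force: 12.0
```

The fingers stopped at 45 mm and the tool was pushed up, so they are catching the rim above the pads. I release and regrip higher, with the pads at about 80 mm.

Request:
drive_tool(motion=[{"dx":0,"dy":0,"dz":0,"ax":0,"ay":0,"az":0,"fingers":0.1},{"dx":0,"dy":0,"dz":0,"ax":0,"ay":0,"az":0,"fingers":0.3},{"dx":0,"dy":0,"dz":0,"ax":0,"ay":0,"az":0,"fingers":0.3},{"dx":0,"dy":0,"dz":-0.04,"ax":0,"ay":0,"az":0,"fingers":0.3},{"dx":0,"dy":0,"dz":-0.044,"ax":0,"ay":0,"az":0,"fingers":0.3},{"dx":0,"dy":0,"dz":-0.044,"ax":0,"ay":0,"az":0,"fingers":0.3}])

```text
time: 14.5
tool_pos: [0.4607, -0.3308, 0.0615]
tcp_rot: [[-1.0, -0.0, 0.001], [-0.0, 1.0, -0.001], [-0.001, -0.001, -1.0]]
force: [-0.3, -0.6, -0.5]
gripper_width: 0.0605
gripper_force: 0.0
```

Request:
drive_tool(motion=[{"dx":0,"dy":0,"dz":0,"ax":0,"ay":0,"az":0,"fingers":0.1},{"dx":0,"dy":0,"dz":0,"ax":0,"ay":0,"az":0,"fingers":-0.1},{"dx":0,"dy":0,"dz":0,"ax":0,"ay":0,"az":0,"fingers":-0.3},{"dx":0,"dy":0,"dz":0,"ax":0,"ay":0,"az":0,"fingers":-0.5},{"dx":0,"dy":0,"dz":0,"ax":0,"ay":0,"az":0,"fingers":-0.5},{"dx":0,"dy":0,"dz":0,"ax":0,"ay":0,"az":0,"fingers":-0.5}], grip_force=12)

```text
time: 15.1
tool_pos: [0.4603, -0.3306, 0.0611]
tcp_rot: [[-1.0, -0.001, -0.0], [-0.001, 1.0, 0.0], [0.0, 0.0, -1.0]]
force: [-0.1, 0.4, -1.5]
gripper_width: 0.0457
gripper_force: 12.0
```

Request:
drive_tool(motion=[{"dx":0,"dy":0,"dz":-0.01,"ax":0,"ay":0,"az":0,"fingers":-0.5},{"dx":0,"dy":0,"dz":-0.04,"ax":0,"ay":0,"az":0,"fingers":-0.5},{"dx":0,"dy":0,"dz":-0.1,"ax":0,"ay":0,"az":0,"fingers":-0.5},{"dx":0,"dy":0,"dz":-0.18,"ax":0,"ay":0,"az":0,"fingers":-0.5},{"dx":0,"dy":0,"dz":-0.27,"ax":0,"ay":0,"az":0,"fingers":-0.5},{"dx":0,"dy":0,"dz":-0.36,"ax":0,"ay":0,"az":0,"fingers":-0.5},{"dx":0,"dy":0,"dz":-0.38,"ax":0,"ay":0,"az":0,"fingers":-0.5},{"dx":0,"dy":0,"dz":-0.38,"ax":0,"ay":0,"az":0,"fingers":-0.5}])

```text
time: 15.9
tool_pos: [0.4613, -0.3312, 0.2535]
tcp_rot: [[-1.0, -0.0, 0.004], [-0.0, 1.0, -0.003], [-0.004, -0.003, -1.0]]
force: [-0.5, 0.3, -1.6]
gripper_width: 0.0455
gripper_force: 12.0
```

```bash
python3 - <<'E'
from h import *
a=snap('side','s4.png')['color'];s=arm.read_state();p=s['tool_pos'];print(p,s['gripper_width'],s['gripper_force'],s['force'])
u=proj('s4.png',p);print(u);w=snap('wrist','w5.png')['color']
x,y=int(u[0]),int(u[1]);c=a[max(0,y-60):y+60,max(0,x-60):x+60]
c=cv2.resize(c,(400,400),interpolation=cv2.INTER_CUBIC);w=cv2.resize(w,(400,300))
o=np.zeros((400,800,3),np.uint8);o[:,:400]=c;o[:300,400:]=w;cv2.imwrite('pics/c4.png',o)
E
```

```text
[ 0.46012522 -0.33052701  0.25127719] 0.04561317468694224 11.999901237431914 [ 0.4403027  -1.035127   -1.19427773]
[382.01754001 204.23926744]
```

View pics/c4.png

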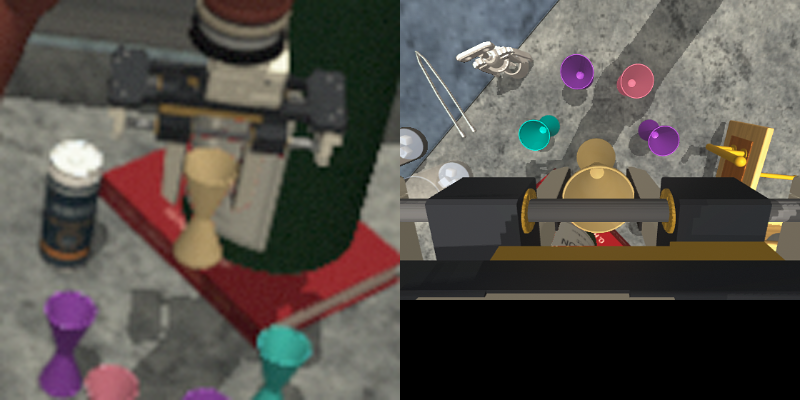

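The crop shows the gold jigger held upright between the fingers (about (205,205)), and the look-alikes undisturbed. Now I carry it over the left half.

```bash
python3 - <<'E'
from h import *
p=cup(-.01,.1);print(p)
rows([(*p,.265,86)])
E
```

```text
[0.71278136 0.18656965]
dx -0.507 dy 1.033 dz -0.030  ax 0.001 ay -0.002 az 0.045
```

Request:
drive_tool(motion=[{"dx":-0.015,"dy":0.03,"dz":-0.03,"ax":0,"ay":0,"az":0,"fingers":-0.5},{"dx":-0.045,"dy":0.09,"dz":-0.03,"ax":0,"ay":0,"az":0,"fingers":-0.5},{"dx":-0.08,"dy":0.16,"dz":-0.03,"ax":0,"ay":0,"az":0,"fingers":-0.5},{"dx":-0.115,"dy":0.23,"dz":-0.03,"ax":0,"ay":0,"az":0,"fingers":-0.5},{"dx":-0.15,"dy":0.3,"dz":-0.03,"ax":0,"ay":0,"az":0,"fingers":-0.5},{"dx":-0.185,"dy":0.37,"dz":-0.03,"ax":0,"ay":0,"az":0,"fingers":-0.5},{"dx":-0.22,"dy":0.44,"dz":-0.03,"ax":0,"ay":0,"az":0,"fingers":-0.5},{"dx":-0.255,"dy":0.51,"dz":-0.03,"ax":0,"ay":0,"az":0,"fingers":-0.5}])

```text
time: 16.8
tool_pos: [0.587, -0.0742, 0.2633]
tcp_rot: [[-1.0, -0.001, -0.006], [-0.001, 1.0, 0.0], [0.006, 0.0, -1.0]]
force: [1.6, -0.2, -0.8]
gripper_width: 0.0456
gripper_force: 12.0
```

Request:
drive_tool(motion=[{"dx":-0.035,"dy":0.07,"dz":0,"ax":0,"ay":0,"az":0,"fingers":-0.5},{"dx":-0.07,"dy":0.14,"dz":0,"ax":0,"ay":0,"az":0,"fingers":-0.5},{"dx":-0.105,"dy":0.21,"dz":0,"ax":0,"ay":0,"az":0,"fingers":-0.5},{"dx":-0.14,"dy":0.28,"dz":0,"ax":0,"ay":0,"az":0,"fingers":-0.5},{"dx":-0.175,"dy":0.35,"dz":0,"ax":0,"ay":0,"az":0,"fingers":-0.5},{"dx":-0.21,"dy":0.42,"dz":0,"ax":0,"ay":0,"az":0,"fingers":-0.5},{"dx":-0.24,"dy":0.48,"dz":0,"ax":0,"ay":0,"az":0,"fingers":-0.5},{"dx":-0.25,"dy":0.52,"dz":0,"ax":0,"ay":0,"az":0,"fingers":-0.5}])

```text
time: 17.6
tool_pos: [0.712, 0.1876, 0.2615]
tcp_rot: [[-1.0, -0.004, -0.007], [-0.004, 1.0, -0.0], [0.007, -0.0, -1.0]]
force: [-0.8, 0.5, -2.1]
gripper_width: 0.0457
gripper_force: 12.0
```

```bash
python3 - <<'E'
from h import *
s=arm.read_state();print(s['tool_pos'],s['gripper_width'],s['force'])
p=cup(-.01,.1)
rows([(*p,.265,90),(*p,.2,90),(*p,.193,90)])
E
```

```text
[0.71197559 0.18761477 0.26147073] 0.04565275979601347 [-0.78964507  0.54705412 -2.12949881]
dx -0.002 dy -0.002 dz -0.007  ax -0.000 ay -0.004 az 0.002
dx -0.002 dy -0.002 dz 0.123  ax -0.000 ay -0.004 az 0.002
dx -0.003 dy -0.002 dz 0.137  ax -0.000 ay -0.004 az 0.002
```

Request:
drive_tool(motion=[{"dx":0,"dy":0,"dz":0.04,"ax":0,"ay":0,"az":0,"fingers":-0.5},{"dx":0,"dy":0,"dz":0.08,"ax":0,"ay":0,"az":0,"fingers":-0.5},{"dx":0,"dy":0,"dz":0.11,"ax":0,"ay":0,"az":0,"fingers":-0.5},{"dx":0,"dy":0,"dz":0.125,"ax":0,"ay":0,"az":0,"fingers":-0.5},{"dx":0,"dy":0,"dz":0.131,"ax":0,"ay":0,"az":0,"fingers":-0.5},{"dx":0,"dy":0,"dz":0.136,"ax":0,"ay":0,"az":0,"fingers":-0.5},{"dx":0,"dy":0,"dz":0.136,"ax":0,"ay":0,"az":0,"fingers":-0.5},{"dx":0,"dy":0,"dz":0.136,"ax":0,"ay":0,"az":0,"fingers":-0.5}])

```text
time: 18.4
tool_pos: [0.7131, 0.1846, 0.199]
tcp_rot: [[-1.0, -0.0, 0.001], [-0.0, 1.0, 0.0], [-0.001, 0.0, -1.0]]
force: [-0.7, -1.6, -1.1]
gripper_width: 0.0452
gripper_force: 12.0
```

Request:
drive_tool(motion=[{"dx":0,"dy":0,"dz":0.006,"ax":0,"ay":0,"az":0,"fingers":-0.5},{"dx":0,"dy":0,"dz":0.01,"ax":0,"ay":0,"az":0,"fingers":-0.5},{"dx":0,"dy":0,"dz":0.01,"ax":0,"ay":0,"az":0,"fingers":-0.5},{"dx":0,"dy":0,"dz":0.01,"ax":0,"ay":0,"az":0,"fingers":-0.5}])

```text
time: 18.8
tool_pos: [0.7127, 0.1844, 0.1932]
tcp_rot: [[-1.0, -0.001, -0.0], [-0.001, 1.0, -0.0], [0.0, -0.0, -1.0]]
force: [0.5, -0.0, -0.6]
gripper_width: 0.0454
gripper_force: 12.0
```

Request:
drive_tool(motion=[{"dx":0,"dy":0,"dz":0.003,"ax":0,"ay":0,"az":0,"fingers":-0.5},{"dx":0,"dy":0,"dz":0.005,"ax":0,"ay":0,"az":0,"fingers":-0.5},{"dx":0,"dy":0,"dz":0.005,"ax":0,"ay":0,"az":0,"fingers":-0.5},{"dx":0,"dy":0,"dz":0.005,"ax":0,"ay":0,"az":0,"fingers":-0.5}])

```text
time: 19.2
tool_pos: [0.7127, 0.1844, 0.1907]
tcp_rot: [[-1.0, -0.001, -0.0], [-0.001, 1.0, -0.0], [0.0, -0.0, -1.0]]
force: [-0.4, -0.6, 0.1]
gripper_width: 0.0451
gripper_force: 12.0
```

Request:
drive_tool(motion=[{"dx":0,"dy":0,"dz":0.002,"ax":0,"ay":0,"az":0,"fingers":-0.5},{"dx":0,"dy":0,"dz":0.004,"ax":0,"ay":0,"az":0,"fingers":-0.5},{"dx":0,"dy":0,"dz":0.004,"ax":0,"ay":0,"az":0,"fingers":-0.5}])

```text
time: 19.5
tool_pos: [0.7137, 0.1844, 0.1906]
tcp_rot: [[-1.0, -0.0, 0.003], [-0.0, 1.0, 0.001], [-0.003, 0.001, -1.0]]
force: [0.1, -1.1, 4.6]
gripper_width: 0.0454
gripper_force: 12.0
```

Contact. I open gently and lift clear.

Request:
drive_tool(motion=[{"dx":0,"dy":0,"dz":-0.003,"ax":0,"ay":0,"az":0,"fingers":-0.02},{"dx":0,"dy":0,"dz":-0.003,"ax":0,"ay":0,"az":0,"fingers":0.1},{"dx":0,"dy":0,"dz":-0.003,"ax":0,"ay":0,"az":0,"fingers":0.3},{"dx":0,"dy":0,"dz":-0.003,"ax":0,"ay":0,"az":0,"fingers":0.5},{"dx":0,"dy":0,"dz":-0.04,"ax":0,"ay":0,"az":0,"fingers":0.5},{"dx":0,"dy":0,"dz":-0.1,"ax":0,"ay":0,"az":0,"fingers":0.5},{"dx":0,"dy":0,"dz":-0.18,"ax":0,"ay":0,"az":0,"fingers":0.5},{"dx":0,"dy":0,"dz":-0.24,"ax":0,"ay":0,"az":0,"fingers":0.5}])

```text
time: 20.3
tool_pos: [0.7129, 0.1847, 0.3109]
tcp_rot: [[-1.0, -0.001, 0.001], [-0.001, 1.0, 0.001], [-0.001, 0.001, -1.0]]
force: [0.8, 0.4, 0.8]
gripper_width: 0.0698
gripper_force: 0.0
```

Request:
drive_tool(motion=[{"dx":0.15,"dy":0.1,"dz":0,"ax":0,"ay":0,"az":0,"fingers":0.5},{"dx":0.3,"dy":0.2,"dz":0,"ax":0,"ay":0,"az":0,"fingers":0.5},{"dx":0.4,"dy":0.25,"dz":0,"ax":0,"ay":0,"az":0,"fingers":0.5},{"dx":0.4,"dy":0.25,"dz":0,"ax":0,"ay":0,"az":0,"fingers":0.5},{"dx":0.4,"dy":0.25,"dz":0,"ax":0,"ay":0,"az":0,"fingers":0.5}])

```text
time: 20.8
tool_pos: [0.5089, 0.3118, 0.309]
tcp_rot: [[-1.0, -0.004, -0.001], [-0.004, 1.0, 0.001], [0.001, 0.001, -1.0]]
force: [0.2, 0.7, 0.3]
gripper_width: 0.07
gripper_force: 0.0
```

```bash
python3 - <<'E'
from h import *
a=snap('side','s5.png')['color'];b=snap('top','t5.png')['color']
o=np.hstack([cv2.resize(a[130:270,150:360],(400,267)),cv2.resize(b[110:250,140:350],(400,267))]);cv2.imwrite('pics/f5.png',o)
print(arm.read_state()['tool_pos'])
E
```

```text
[0.50654359 0.31479582 0.30976002]
```

View pics/f5.png

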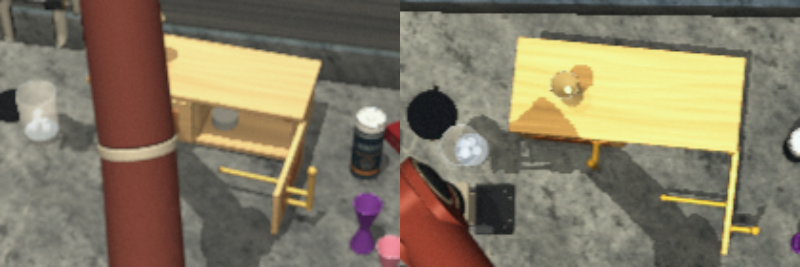

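The jigger stands upright on the left half, at (568,87). The left door is shut, the right door is square to the front, and the can and tumbler are untouched.

```bash
python3 -c "
from rig import arm
print(arm.finish_job())"
```

```text
the job is handed in; nothing more can be done
None
```

The left door was the one that binds: it is pushed shut with the gold jigger standing upright on the top above it, the free right door stands square to the front, and the job is handed in; no verdict came back.

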